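Zero and read a bench photometer

ROBOT

A 6-joint arm with a two-finger parallel gripper is mounted at the origin on a cart in front of the work surface, level with it; the furniture and walls round the work are solid. World frame = base frame: x ahead of the robot, y to its left, z up, the work surface at z = 0. Lengths are in mm, angles in rad, forces in N, time in s.
With the tool pointing down it reaches from about 275 to 750 mm from the base axis. Payload 10.2 kg.
Tool frame: the origin (TCP) lies where the fingers leave the gripper's body, on its centre line; the fingertips stand 73 mm ahead of it and the grasp point (between the pads) lies 54 mm ahead of it; z points along the fingers, y is the line along which they close (so a half turn about z gives the same grasp; the last joint's range is limited). The gripper opens to 85 mm and grips with 20 to 120 N. Pads are 22 mm wide; open, the fingers measure 114 mm over their backs; the gripper's body (76 mm by 85 mm) begins 54 mm behind the grasp point. The pads swing forward as they close: fully open they stand 13 mm farther back than shut.
Start: joints at [-1.461, 0.313, 1.498, -0, 1.331, -0.223], TCP at [171.5, -496.205, 303.894] pointing down, gripper open.
Joint ranges: [-2.94, 2.94], [-0.97, 2.17], [0.19, 2.56], [-1.23, 4.37], [0.02, 3.11], [-2.88, 2.88]. Speed limits (rad/s): [2.39, 2.39, 3.01, 3.14, 3.14, 3.14].

INTERFACE

Orientations are given as a unit quaternion [w, x, y, z].
In Python, from rig import ctrl gives the robot as it stands.
- The arm moves only by the shell command python3 -m creep 'ROWS' [OPENING] [FORCE]. ROWS is JSON, a list that holds one entry, the list of rows, each a list of 6 numbers: the shift along the world's x, y, z in units of 25 mm (1.0 is 25 mm), then the turn, a rotation vector about the world's x, y, z in units of 5 degrees (1.0 is 5 degrees). In form: [[[x, y, z, ax, ay, az], ...]]. A call has 1 to 20 rows; each row is the pose to reach, as a shift and turn from the pose commanded when the call began; what a row does not reach only later rows make up. A row lasts 1/12 s, in which the tool goes at most 41.7 mm and 7.16 degrees, less where a joint would pass 70% of its speed; a pose out of reach is approached as far as the arm can. A call with a gripper value outside its range is refused whole. OPENING is the finger opening in mm, from 0 to 85.4, set as the call begins (- or left out, the last holds). The fingers move at their own pace and stop on an object; FORCE is the grip in N (left out, the last holds). Time passes only in rows, so rows that repeat a pose let the fingers close. It gives the time, the measured TCP pose, the force, the opening and the grip force at its end, in the units of the state.
- ctrl.sense(): the state, without advancing time (a new reading comes with each control period).
- ctrl.capture(name): name is "side" or "top"; returns a dict with "image" (420x560x3 uint8, red, green, blue), "fx", "fy", "cx", "cy" (pixels), "k1" (the pictures are not rectified: a ray, as slopes to the right and down, at radius r is drawn at 1 + k1 r^2 times it, then the intrinsics apply), "R" (3x3) and "t" (3): a world point X has camera coordinates R X + t. Camera axes: x right, y down, z forward; pixel columns grow to the right and rows downward; lengths in mm; the calibration is good to about 2 mm. A picture is of the moment at which its call begins. There is no depth.
- ctrl.finish_job(): hands the job in; it is judged then, once.
The state is a dict: "time_s": time; "joints": joint angles; "dq": joint speeds; "tau": joint torques, N m; "eef_pos": TCP position; "ee_rot": TCP orientation; "force": force on the tool from outside, world axes, zero at the start; "wrist_torque": the same for the moment, N m; "grip_width": opening from 0.0 (shut) to 1.0 (fully open); "grip_force": force on a finger pad.
Only numpy, scipy, OpenCV 4.12 (cv2) and the standard library are available. Lean on these libraries where they do the work, as an engineer would, in place of code of your own. Each camera call takes 0.05 s, during which the arm holds its last target. There are 200 camera calls.

TASK

Take a reading on the white bench photometer with the fingertips only, gripping and lifting nothing: push its raised lid down until shut, lightly tap the round key at the left of the key row to zero on the blank, push the rod at the front fully in to bring the sample into the beam, then lightly tap the oblong key at the right of the row to read. Let each key come back up, and leave the small square middle key alone, the lid shut and the cuvettes in their carriage. Do not shove the instrument about or disturb the timer, petri dish and tape roll round it.

Things in the scene. Friction and masses are not known exactly. Their poses are not given: they have to be found in the camera images.
- photometer: the bench photometer: white case 170 mm deep (x), 260 wide (y), deck 75 mm high, loose on rubber feet, 2.2 kg. Origin: centre of its footprint on the table. +x points to its back; the front with the rod faces -x. Left half (+y): lidded sample compartment; right half (-y): row of three keys near the front, sloping display behind them, up to 105 mm high
- lid (a joint): angle of the grey compartment lid, rad: 0 = shut, grows as it opens; starts at 0.75 to 1.15. Hinged at the rear along the photometer's y; the free edge swings up and back. A stiff hinge (0.14 N m) holds it where it is left; pressing down on the half-open lid takes about 3 N; at 0 it meets a rigid stop
- lid_edge (a point): on the lid's outer (upper) face, in the middle of its width, 112 mm from the hinge axis and 6 mm short of the edge of the 104 mm wide, 14 mm thick lid. Moves with the lid; with the lid shut it lies 90 mm above the table. A tongue 40 mm wide and 5 mm thick sticks out 10 mm beyond the edge
- lid_hinge (a point): middle of the lid's hinge axis, at photometer (0.070, 0.060, 0.0795) m; with the lid shut the outer face is 10.5 mm above this axis
- zero_key (a joint): travel of the round key (19 mm across, nearest the middle of the instrument, i.e. the left of the three), m: 0 = up, 0.004 = fully down; spring: 1.7 N to start, 4 N at the bottom, rigid there; comes back up by itself
- zero_key_top (a point): centre of the round key's flat top, at photometer (-0.050, -0.024, 0.083) m when up; the top stands 7 mm above the key panel
- lamp_key (a joint): travel of the small square key (11 mm) in the middle of the row, m: 0 = up; same spring; to be left alone
- lamp_key_top (a point): centre of the small square key's top, 40 mm from either neighbour
- read_key (a joint): travel of the oblong key (30 mm along the photometer's x, 18 mm along its y, the right of the three), m: 0 = up, 0.004 = fully down; same spring
- read_key_top (a point): centre of the oblong key's flat top, at photometer (-0.050, -0.104, 0.083) m when up
- rod (a joint): travel of the carriage rod, m: 0 = out (blank in the beam), 0.024 = pushed fully in against its stop (sample in the beam), along the photometer's +x; friction 1.5 N, stays where it is left
- rod_end (a point): centre of the front face of the black knob on the rod's end (24 mm across, 13 mm thick, rod 8 mm), 36 mm above the table, 42 mm in front of the case's front face when out; the face looks to the photometer's -x
- sample_cuvette: stoppered glass cuvette 12.5 x 12.5 x 44 mm, standing loose 27 mm deep in the carriage's near place (towards the rod). Origin: centre of its underside, 20 mm above the table
- blank_cuvette: the same kind of cuvette in the carriage's far place, 24 mm behind the sample
- beam (a point): point of the light beam inside the compartment, at photometer (0.022, 0.060, 0.040) m; the cuvette under test stands centred on it
- timer: bystander: white bench timer 66 x 62 x 19 mm, loose, right of the photometer. Origin: centre of underside
- dish: bystander: clear petri dish 65 mm across, 14 mm high, loose, left front of the photometer. Origin: centre of underside
- tape_roll: bystander: roll of tape 64 mm across, 19 mm high, loose, left rear of the photometer. Origin: centre of underside

How it is judged:
By the outcome, as a careful person would: the job done as asked, in the order asked, and still so for the second after the job is handed in, with the robot touching nothing.
It also fails if it takes over 53 s, if anything falls off the work surface, if the arm or the gripper's body presses on something with over 40 N, if the wrist force passes 120 N, or if a joint passes its speed limit or range.

## Working session

There is one attempt and no reset: what is moved stays moved. The work goes in short steps, Python scripts to look and compute and a shell command to move; the robot and the scene stay as the last step left them, time stands still between calls to the robot, and variables do not carry over. Pictures are saved under pics/ and viewed, at most 13 in all, crops included, and the job is handed in when it is done.

```bash
mkdir -p pics; ls
cat > h.py <<'E'
import numpy as np, cv2
from rig import ctrl
def cam(n):
    c=ctrl.capture(n); c['R']=np.array(c['R']); c['t']=np.array(c['t']); return c
def ray(c,u,v):
    K=np.array([[c['fx'],0,c['cx']],[0,c['fy'],c['cy']],[0,0,1.]])
    p=cv2.undistortPoints(np.array([[[u,v]]],float),K,np.array([c['k1'],0,0,0,0.]))[0,0]
    # image drawn at (1+k1 r^2)
    return -c['R'].T@c['t'], c['R'].T@np.array([p[0],p[1],1.])
def onz(c,u,v,z):
    o,d=ray(c,u,v); return o+d*(z-o[2])/d[2]
def proj(c,X):
    K=np.array([[c['fx'],0,c['cx']],[0,c['fy'],c['cy']],[0,0,1.]])
    return cv2.projectPoints(np.array(X,float).reshape(-1,1,3),cv2.Rodrigues(c['R'])[0],c['t'],K,np.array([c['k1'],0,0,0,0.]))[0][:,0]
E
python3 - <<'E'
from h import *
for n in('side','top'):
    c=cam(n); cv2.imwrite(f'pics/{n}0.png',c['image'][:,:,::-1]); print(n,c['fx'],c['cx'],c['k1'],-c['R'].T@c['t'],c['R'])
s=ctrl.sense(); print(s)
E
```

```text
pics
side 391.5495632982274 278.0218173225146 -0.0774347383974425 [124.02822331 871.473974   584.86851382] [[-0.88058231 -0.47343685  0.02079269]
 [-0.23246882  0.39332022 -0.88952653]
 [ 0.41295646 -0.78813499 -0.45641013]]
top 386.1823111818597 280.8551526867017 -0.0536297071206347 [ 437.49900999    8.42162444 1045.03425525] [[ 0.01509096 -0.99987321  0.00508161]
 [-0.98894567 -0.0156754  -0.14744742]
 [ 0.14750838 -0.00280031 -0.98905684]]
{'time_s': 0.1, 'joints': array([-1.46139698e+00,  3.13429766e-01,  1.49834225e+00,  2.71301259e-05,
        1.33101924e+00, -2.23378399e-01]), 'dq': array([ 1.80376109e-03,  3.90181144e-04, -2.98111869e-03,  9.57352455e-04,
        9.81774664e-05,  8.69724497e-04]), 'tau': array([ 2.21467388e-03, -4.12899041e+01, -2.60142106e+01, -2.40067720e-04,
        2.97475577e-03, -2.86787656e-05]), 'eef_pos': array([ 171.48971357, -496.05315673,  303.38107725]), 'ee_rot': array([-5.97578624e-04,  9.86189636e-01,  1.65618968e-01,  4.72891089e-05]), 'force': array([0.67555858, 0.47553102, 0.0850855 ]), 'wrist_torque': array([-0.04296908,  0.03357487,  0.03982786]), 'grip_force': 0.0, 'grip_width': 0.9987580156464927}
```

View pics/side0.png

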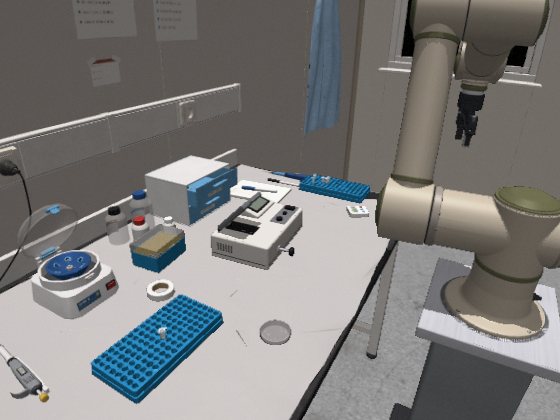

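View pics/top0.png

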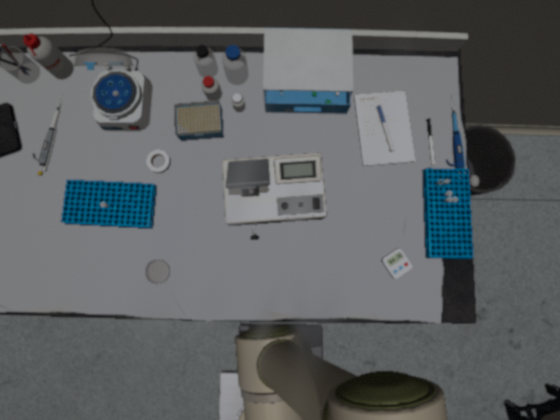

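The top view shows the photometer at about (223–326, 155–222), with the rod knob at (254, 237) and the keys near (283–318, 206). In the side view its case is at (213–302, 190–263) and the knob at (291, 252). Next I'll enlarge both views.

Run:
```python
from h import *
a=cv2.imread('pics/top0.png')[145:245,215:335]; b=cv2.imread('pics/side0.png')[180:270,205:310]
a=cv2.resize(a,None,fx=5,fy=5,interpolation=cv2.INTER_CUBIC)
cv2.imwrite('pics/a.png',a); cv2.imwrite('pics/b.png',cv2.resize(b,None,fx=6,fy=6,interpolation=cv2.INTER_CUBIC))
```

```text
(no output)
```

View pics/a.png

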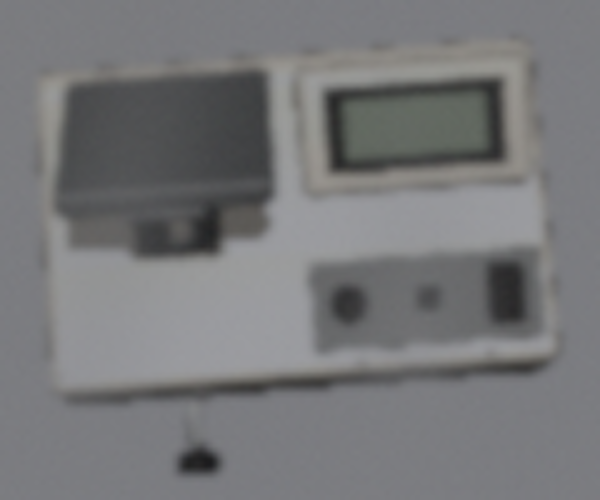

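View pics/b.png

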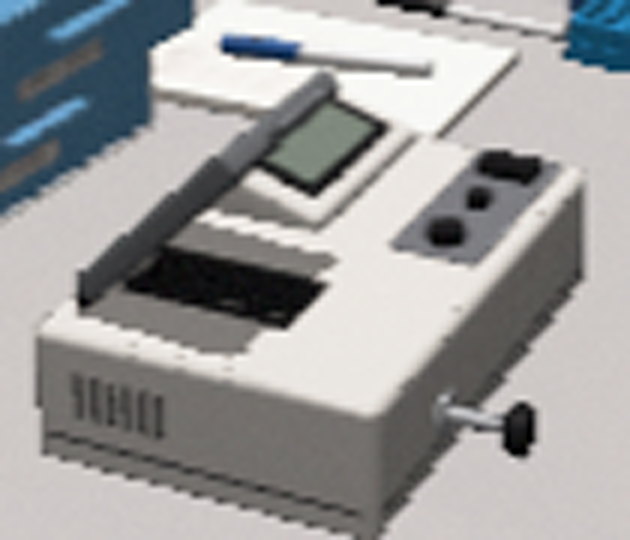

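The 5× top crop shows the round key at (348, 304), the square key at (428, 297), the oblong key at (507, 292) and the knob at (199, 460). In the 6× side crop the round key is at (446, 230), the oblong key at (510, 165) and the knob at (520, 428). The lid is raised roughly 1 rad.

```bash
cat >> h.py <<'E'
def tri(c1,p1,c2,p2):
    o1,d1=ray(c1,*p1);o2,d2=ray(c2,*p2);s=np.linalg.lstsq(np.c_[d1,-d2],o2-o1,rcond=None)[0]
    a,b=o1+d1*s[0],o2+d2*s[1]; return (a+b)/2,np.linalg.norm(a-b)
E
python3 - <<'E'
from h import *
np.set_printoptions(precision=1,suppress=True)
t=cam('top');s=cam('side')
T=lambda x,y:(215+(x+.5)/5-.5,145+(y+.5)/5-.5)
S=lambda x,y:(205+(x+.5)/6-.5,180+(y+.5)/6-.5)
zk,lk,rk,kn=(348,302),(428,296),(507,291),(199,462)
for n,a,b,z in(('zk',zk,(446,228),83),('rk',rk,(510,163),83),('lk',lk,(480,195),83),('kn',kn,(518,428),36)):
    print(n,onz(t,*T(*a),z),onz(s,*S(*b),z),*tri(t,T(*a),s,S(*b)))
# deck corners z=75
C=[onz(t,*T(*p),75) for p in((45,80),(530,45),(555,365),(60,392))]; print(np.array(C),[np.linalg.norm(C[i]-C[i-1]) for i in range(4)])
A,B=onz(t,*T(*zk),83),onz(t,*T(*rk),83)
d=(A-B); yaw=np.arctan2(-d[0],d[1]); print('yaw',yaw,np.degrees(yaw),np.linalg.norm(d))
ct=np.array([[np.cos(yaw),-np.sin(yaw)],[np.sin(yaw),np.cos(yaw)]])
P=(A+B)[:2]/2-ct@[-50,-64]; print('origin',P)
w=lambda x,y,z:np.r_[P+ct@[x,y],z]
for n,q in dict(zk=(-50,-24,83),rk=(-50,-104,83),rod=(-127,60,36),hinge=(70,60,79.5),c=(85,130,75),c2=(-85,-130,75)).items():
    W=w(*q); print(n,W,proj(t,W),proj(s,W))
for a in(.7,.8,.9,1,1.1,1.2):
    for y in (8,112):
        q=np.array([70-118*np.cos(a)+10.5*np.sin(a),y,79.5+118*np.sin(a)+10.5*np.cos(a)]);W=w(*q)
        u,v=proj(t,W)[0];u2,v2=proj(s,W)[0]
        print(a,y,W,((u-215)*5,(v-145)*5),((u2-205)*6,(v2-180)*6))
E
```

```text
zk [580.   -2.7  83. ] [575.9   3.7  83. ] [580.1  -3.   79. ] 1.2187855295290937
rk [586.9 -82.9  83. ] [581.8 -74.6  83. ] [587.  -83.6  78.1] 1.4770683787873933
lk [583.7 -43.   83. ] [578.2 -35.3  83. ] [583.5 -43.7  78.3] 2.0495204277637376
kn [501.3  73.3  36. ] [500.   76.2  36. ] [501.4  73.4  34. ] 0.15205130940277836
[[ 694.8  155.5   75. ]
 [ 717.6  -95.5   75. ]
 [ 550.7 -108.    75. ]
 [ 533.   141.8   75. ]] [np.float64(162.37280399812752), np.float64(251.98584713037224), np.float64(167.41150405228368), np.float64(250.4887982751396)]
yaw 0.0856424010587274 4.9069481280318135 80.4386506526215
origin [627.8  25.2]
zk [580.1  -3.   83. ] [[284.3 205. ]] [[278.7 216.3]]
rk [586.9 -82.7  83. ] [[315.9 202.8]] [[289.3 205.4]]
rod [496.2  74.1  36. ] [[254. 239.]] [[292.6 250.9]]
hinge [692.4  91.   79.5] [[248.3 161.4]] [[226.8 221.3]]
c [701.4 162.   75. ] [[221.2 158.1]] [[208.6 232.8]]
c2 [ 554.2 -111.6   75. ] [[327.  216.2]] [[303.1 206.6]]
0.7 8 [613.7  32.  163.5] (np.float64(274.5646440683336), np.float64(201.87874797885755)) (np.float64(343.5512257204159), np.float64
[... 1019 characters left out ...]
(147.2212258231427)) (np.float64(173.4164760672483), np.float64(102.88991160558987))
1.1 8 [652.9  35.4 189.4] (np.float64(267.5486488523302), np.float64(106.08765822987323)) (np.float64(264.8960498841881), np.float64(3.414261727645055))
1.1 112 [644.  139.  189.4] (np.float64(39.30273739907449), np.float64(121.72332408429185)) (np.float64(150.3086513738735), np.float64(87.32392684056839))
1.2 8 [664.   36.4 193.3] (np.float64(265.7096442161608), np.float64(80.05201566870966)) (np.float64(242.70293194583434), np.float64(-8.61260087941747))
1.2 112 [655.1 140.  193.3] (np.float64(36.93181963342269), np.float64(95.70510288241564)) (np.float64(126.46458855655425), np.float64(74.05805148745765))
```

```bash
python3 -m creep '[[[18.5,23.3,0,0,0,-2.84],[18.5,23.3,0,0,0,-2.84],[18.5,23.3,0,0,0,-2.84],[18.5,23.3,0,0,0,-2.84],[18.5,23.3,0,0,0,-2.84],[18.5,23.3,0,0,0,-2.84],[18.5,23.3,0,0,0,-2.84],[18.5,23.3,0,0,0,-2.84],[18.5,23.3,0,0,0,-2.84],[18.5,23.3,0,0,0,-2.84],[18.5,23.3,0,0,0,-2.84],[18.5,23.3,0,0,0,-2.84],[18.5,23.3,0,0,0,-2.84],[18.5,23.3,0,0,0,-2.84],[18.5,23.3,0,0,0,-2.84],[18.5,23.3,0,0,0,-2.84],[18.5,23.3,0,0,0,-2.84],[18.5,23.3,0,0,0,-2.84],[18.5,23.3,0,0,0,-2.84],[18.5,23.3,0,0,0,-2.84]]]' 0 20
python3 - <<'E'
from h import *
c=cam('side'); cv2.imwrite('pics/c.png',cv2.resize(c['image'][100:280,170:350,::-1],None,fx=3.3,fy=3.3,interpolation=cv2.INTER_CUBIC))
print(ctrl.sense())
E
```

```text
time_s: 1.87
eef_pos: [634.3, 87.7, 302.6]
ee_rot: [-0.0, 0.999, 0.044, -0.001]
force: [-0.7, -1.0, 0.5]
grip_width: 0.004
grip_force: 0.0
{'time_s': 1.9167, 'joints': array([-4.71135547e-02,  5.75325041e-01,  1.10872554e+00, -2.96594358e-04,
        1.45878553e+00,  1.43786450e+00]), 'dq': array([-0.02964453, -0.03210933,  0.02167664, -0.00240937,  0.00054457,
       -0.00247112]), 'tau': array([ 1.75116900e+00, -5.26189685e+01, -2.74183005e+01,  8.58887960e-02,
       -9.72994458e-04,  4.21833037e-02]), 'eef_pos': array([633.90422913,  86.48768771, 303.17150773]), 'ee_rot': array([ 9.08666398e-05,  9.99078625e-01,  4.29126142e-02, -6.32459376e-04]), 'force': array([0.47701326, 0.21171506, 0.26653179]), 'wrist_torque': array([-0.02584423,  0.01281011, -0.01198273]), 'grip_force': 0.0, 'grip_width': -0.00492526573613223}
```

View pics/c.png

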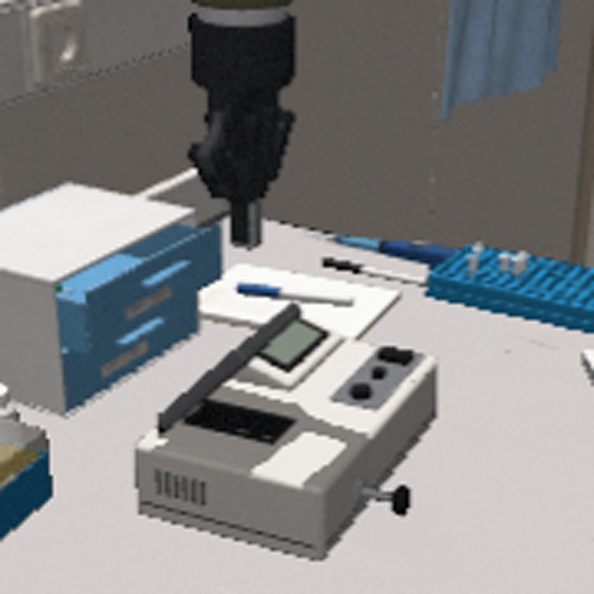

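The gripper is centred above the lid, with the closed fingertips at crop (246, 245) and the lid still raised. Now I'll bring it down.

```bash
python3 -m creep '[[[0,0,-0.8,0,0,0],[0,0,-1.6,0,0,0],[0,0,-2.2,0,0,0],[0,0,-2.4,0,0,0],[0,0,-2.6,0,0,0],[0,0,-2.8,0,0,0],[0,0,-3.0,0,0,0],[0,0,-3.2,0,0,0],[0,0,-3.4,0,0,0]]]'
python3 -m creep '[[[0,0,-0.2,0,0,0],[0,0,-0.4,0,0,0],[0,0,-0.6,0,0,0],[0,0,-0.8,0,0,0],[0,0,-1.0,0,0,0],[0,0,-1.1,0,0,0],[0,0,-1.2,0,0,0],[0,0,-1.3,0,0,0],[0,0,-1.4,0,0,0]]]'
python3 -m creep '[[[0,0,-0.1,0,0,0],[0,0,-0.2,0,0,0],[0,0,-0.3,0,0,0],[0,0,-0.4,0,0,0],[0,0,-0.4,0,0,0]]]'
```

```text
time_s: 2.67
eef_pos: [634.2, 86.2, 219.2]
ee_rot: [0.0, 0.999, 0.042, 0.001]
force: [-0.8, -1.1, 1.3]
grip_width: -0.004
grip_force: 0.6
time_s: 3.42
eef_pos: [634.1, 86.3, 183.8]
ee_rot: [0.0, 0.999, 0.042, 0.0]
force: [-0.8, -0.1, 1.7]
grip_width: -0.003
grip_force: 0.7
time_s: 3.83
eef_pos: [633.8, 86.3, 173.2]
ee_rot: [-0.0, 0.999, 0.042, -0.0]
force: [0.4, 0.6, 0.7]
grip_width: -0.002
grip_force: 0.0
```

```bash
python3 -m creep '[[[0,0,-0.08,0,0,0],[0,0,-0.16,0,0,0],[0,0,-0.24,0,0,0],[0,0,-0.3,0,0,0],[0,0,-0.3,0,0,0]]]'
python3 -m creep '[[[0,0,-0.04,0,0,0],[0,0,-0.08,0,0,0],[0,0,-0.08,0,0,0]]]'
python3 -m creep '[[[0,0,-0.04,0,0,0],[0,0,-0.04,0,0,0]]]'
```

```text
time_s: 4.25
eef_pos: [633.9, 86.3, 165.9]
ee_rot: [-0.0, 0.999, 0.042, -0.0]
force: [-0.6, -0.1, 1.0]
grip_width: 0.001
grip_force: 0.0
time_s: 4.5
eef_pos: [634.0, 86.3, 164.2]
ee_rot: [-0.0, 0.999, 0.042, -0.0]
force: [-1.3, -0.2, 0.8]
grip_width: -0.003
grip_force: 0.1
time_s: 4.67
eef_pos: [634.0, 86.3, 163.3]
ee_rot: [0.0, 0.999, 0.042, 0.0]
force: [-0.5, 0.8, 0.7]
grip_width: -0.001
grip_force: 0.2
```

Run:
```python
from h import *
c=cam('side'); cv2.imwrite('pics/d.png',cv2.resize(c['image'][130:280,190:340,::-1],None,fx=4,fy=4,interpolation=cv2.INTER_CUBIC))
s=[]
for i in range(6): cam('top'); s.append(ctrl.sense()['force'])
print(np.mean(s,0),ctrl.sense()['eef_pos'])
```

```text
[-0.42747435 -0.15437129  0.09677775] [634.00738088  86.31574185 163.34994178]
```

View pics/d.png

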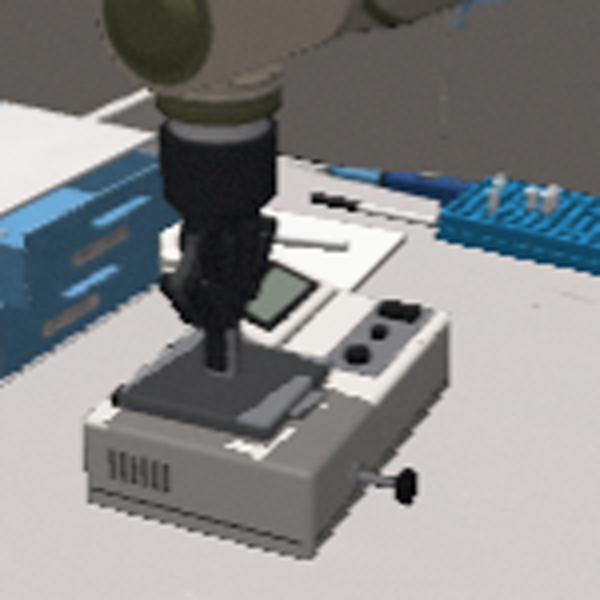

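The lid is down almost flat, with the tip on it at crop (225, 365). I'll press in small steps until the force shows the stop.

```bash
cat > f.py <<'E'
from h import *
s=[]
for i in range(5): ctrl.capture('top'); s.append(ctrl.sense()['force'])
print('F',np.mean(s,0).round(2),ctrl.sense()['eef_pos'].round(2),ctrl.sense()['time_s'])
E
for k in 1 2 3 4; do :; done
python3 -m creep '[[[0,0,-0.04,0,0,0],[0,0,-0.04,0,0,0]]]' >/dev/null; python3 f.py
python3 -m creep '[[[0,0,-0.04,0,0,0],[0,0,-0.04,0,0,0]]]' >/dev/null; python3 f.py
```

```text
F [-1.54  0.23  3.55] [634.04  86.27 162.64] 5.4333
F [-4.58 -0.24 10.7 ] [634.06  86.3  162.57] 5.85
```

```bash
python3 -m creep '[[[0,0,0.5,0,0,0],[0,0,1.4,0,0,0],[0,0,2,0,0,0],[-1,-1.3,2,0,0,0],[-2.16,-2.6,2,0,0,0],[-2.16,-3.57,2,0,0,0],[-2.16,-3.57,1,0,0,0],[-2.16,-3.57,0.3,0,0,0],[-2.16,-3.57,0.3,0,0,0],[-2.16,-3.57,0.3,0,0,0],[-2.16,-3.57,0.3,0,0,0]]]'; python3 f.py
python3 - <<'E'
from h import *
c=cam('side'); cv2.imwrite('pics/e.png',cv2.resize(c['image'][160:270,210:320,::-1],None,fx=5.4,fy=5.4,interpolation=cv2.INTER_CUBIC))
E
```

```text
time_s: 6.77
eef_pos: [580.6, -2.8, 170.1]
ee_rot: [0.0, 0.999, 0.043, 0.001]
force: [-1.2, 0.6, 0.9]
grip_width: -0.004
grip_force: 0.0
F [ 0.15 -0.24  0.19] [580.24  -2.8  169.6 ] 7.0167
```

View pics/e.png

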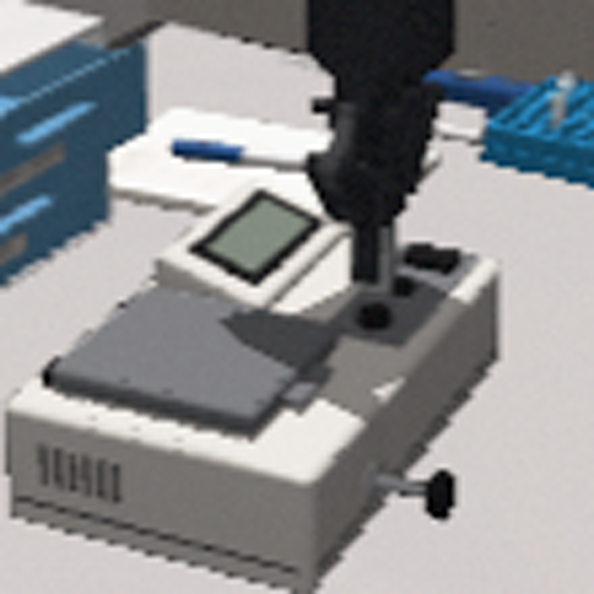

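The lid is flat and shut. The tip, with its bottom at (375, 285), is right above the round key at (375, 317). Now the tap.

```bash
python3 -m creep '[[[0,0,-0.2,0,0,0],[0,0,-0.4,0,0,0],[0,0,-0.5,0,0,0],[0,0,-0.55,0,0,0],[0,0,-0.6,0,0,0],[0,0,-0.63,0,0,0],[0,0,-0.63,0,0,0]]]'; python3 f.py
python3 -m creep '[[[0,0,-0.03,0,0,0],[0,0,-0.04,0,0,0],[0,0,-0.04,0,0,0]]]';python3 f.py
```

```text
time_s: 7.65
eef_pos: [579.8, -2.9, 153.1]
ee_rot: [-0.0, 0.999, 0.042, -0.0]
force: [-3.1, 0.7, 4.1]
grip_width: 0.001
grip_force: 1.5
F [-2.55  0.53  2.99] [579.99  -2.94 153.27] 7.9
time_s: 8.15
eef_pos: [580.1, -3.0, 152.2]
ee_rot: [0.0, 0.999, 0.042, 0.0]
force: [-2.4, 0.1, 3.8]
grip_width: 0.001
grip_force: 1.8
F [-1.72  0.98  3.4 ] [580.05  -3.   152.18] 8.4
```

```bash
python3 -m creep '[[[0,0,-0.03,0,0,0],[0,0,-0.03,0,0,0]]]';python3 f.py
python3 -m creep '[[[0,0,0.2,0,0,0],[0,0,0.6,0,0,0],[0,0,1,0,0,0],[0,0,1,0,0,0]]]';python3 f.py
```

```text
time_s: 8.57
eef_pos: [580.1, -3.0, 151.6]
ee_rot: [0.0, 0.999, 0.042, 0.0]
force: [-3.3, 0.5, 4.7]
grip_width: -0.0
grip_force: 2.6
F [-3.15  0.79  5.95] [580.04  -2.95 151.62] 8.8167
time_s: 9.15
eef_pos: [580.9, -3.1, 178.9]
ee_rot: [0.001, 0.999, 0.043, 0.002]
force: [-0.4, 0.3, 1.5]
grip_width: -0.0
grip_force: 0.0
F [ 0.29  0.07 -0.7 ] [579.82  -2.93 175.97] 9.4
```

```bash
python3 -m creep '[[[-0.8,0.5,0.8,0,0,0],[-2,1.4,1,0,0,0],[-3.2,2.2,1,0,0,0],[-4.4,2.99,1,0,0,0],[-4.4,2.99,0,0,0,0],[-4.4,2.99,-1,0,0,0],[-4.4,2.99,-2,0,0,0],[-4.4,2.99,-2.94,0,0,0],[-4.4,2.99,-2.94,0,0,0],[-4.4,2.99,-2.94,0,0,0],[-4.4,2.99,-2.94,0,0,0]]]'; python3 f.py
python3 - <<'E'
from h import *
c=cam('side'); cv2.imwrite('pics/g.png',cv2.resize(c['image'][170:280,220:330,::-1],None,fx=5.4,fy=5.4,interpolation=cv2.INTER_CUBIC))
E
```

```text
time_s: 10.32
eef_pos: [470.6, 71.7, 104.0]
ee_rot: [0.0, 0.999, 0.042, 0.001]
force: [-0.6, -0.2, -0.0]
grip_width: 0.001
grip_force: 0.0
F [-0.01  0.07  0.02] [470.34  71.77 103.73] 10.5667
```

View pics/g.png

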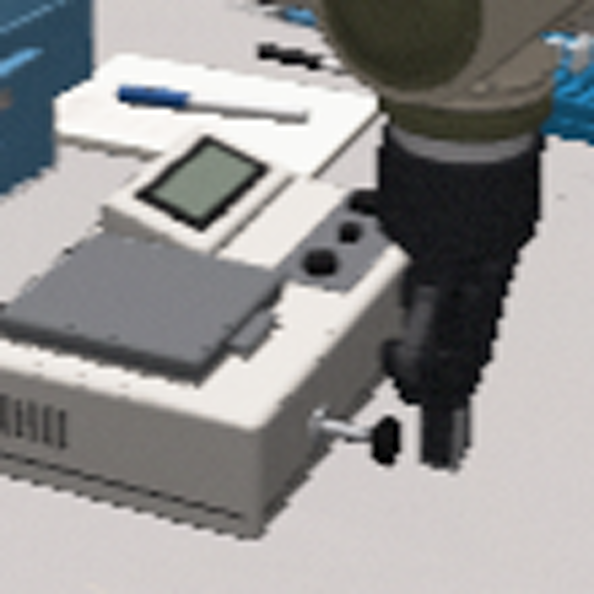

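The fingers stand in front of the knob, which is at (385, 440), with the tip at (445, 450) at knob height. Now I'll push.

```bash
python3 -m creep '[[[0.3,0.03,0,0,0,0],[0.5,0.04,0,0,0,0],[0.6,0.05,0,0,0,0],[0.7,0.06,0,0,0,0],[0.8,0.07,0,0,0,0],[0.9,0.08,0,0,0,0],[1.0,0.09,0,0,0,0],[1.1,0.1,0,0,0,0],[1.2,0.11,0,0,0,0],[1.3,0.12,0,0,0,0],[1.3,0.12,0,0,0,0]]]'; python3 f.py
python3 -m creep '[[[0.06,0.01,0,0,0,0],[0.1,0.01,0,0,0,0],[0.1,0.01,0,0,0,0]]]'; python3 f.py
```

```text
time_s: 11.53
eef_pos: [503.0, 74.8, 102.9]
ee_rot: [-0.0, 0.999, 0.042, 0.0]
force: [0.1, -1.0, -0.2]
grip_width: 0.001
grip_force: 0.0
F [-0.   -0.2  -0.08] [502.52  74.85 102.95] 11.7833
time_s: 12.03
eef_pos: [505.1, 75.1, 102.9]
ee_rot: [-0.0, 0.999, 0.042, -0.0]
force: [-1.6, -0.4, 0.5]
grip_width: 0.003
grip_force: 0.3
F [-0.57  0.23  0.37] [505.07  75.06 102.93] 12.2833
```

```bash
python3 -m creep '[[[0.04,0,0,0,0,0],[0.08,0,0,0,0,0],[0.08,0,0,0,0,0]]]'; python3 f.py
python3 -m creep '[[[0.04,0,0,0,0,0],[0.08,0.01,0,0,0,0],[0.08,0.01,0,0,0,0]]]'; python3 f.py
python3 - <<'E'
from h import *
c=cam('side'); cv2.imwrite('pics/i.png',cv2.resize(c['image'][170:280,220:330,::-1],None,fx=5.4,fy=5.4,interpolation=cv2.INTER_CUBIC))
E
```

```text
time_s: 12.53
eef_pos: [507.1, 75.1, 102.9]
ee_rot: [-0.0, 0.999, 0.042, -0.0]
force: [-0.7, 0.6, 0.1]
grip_width: -0.003
grip_force: 0.4
F [-0.56  0.09 -0.12] [507.06  75.01 102.89] 12.7833
time_s: 13.03
eef_pos: [507.5, 75.2, 102.6]
ee_rot: [0.0, 0.999, 0.043, -0.003]
force: [-9.8, -2.1, 7.3]
grip_width: 0.003
grip_force: 5.4
F [-10.7   -2.64   6.42] [507.51  75.16 102.64] 13.2833
```

View pics/i.png

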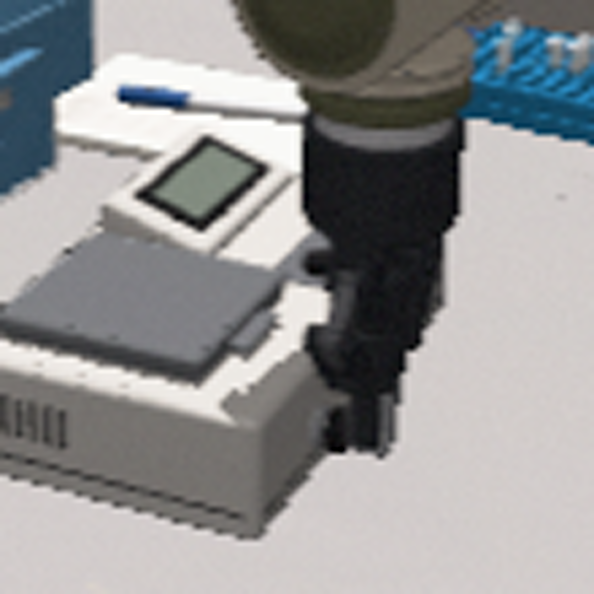

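The knob is in close to the case at (335, 430). At 507.5 mm the force jumped to 10.7 N against the expected stop, and the case hasn't moved in the image (corner still at (258, 535)). I'll back off and go to the oblong key.

```bash
python3 -m creep '[[[-0.3,0,0,0,0,0],[-1,-0.1,0,0,0,0],[-1,-0.1,1,0,0,0],[-1,-0.1,2.4,0,0,0],[-1,-0.1,3.6,0,0,0],[0.3,-1.5,3.6,0,0,0],[1.2,-2.8,3.6,0,0,0],[2.2,-4,3.6,0,0,0],[3.1,-5.2,3.6,0,0,0],[3.1,-6.32,3.6,0,0,0],[3.1,-6.32,2.6,0,0,0],[3.1,-6.32,2.6,0,0,0],[3.1,-6.32,2.6,0,0,0],[3.1,-6.32,2.6,0,0,0]]]'; python3 f.py
python3 - <<'E'
from h import *
c=cam('side'); cv2.imwrite('pics/j.png',cv2.resize(c['image'][160:280,210:330,::-1],None,fx=5,fy=5,interpolation=cv2.INTER_CUBIC))
E
```

```text
time_s: 14.5
eef_pos: [586.6, -82.0, 168.8]
ee_rot: [0.0, 0.999, 0.043, 0.0]
force: [0.2, -0.0, 0.2]
grip_width: -0.002
grip_force: 0.0
F [-0.28  0.    0.32] [586.68 -82.22 168.68] 14.75
```

View pics/j.png

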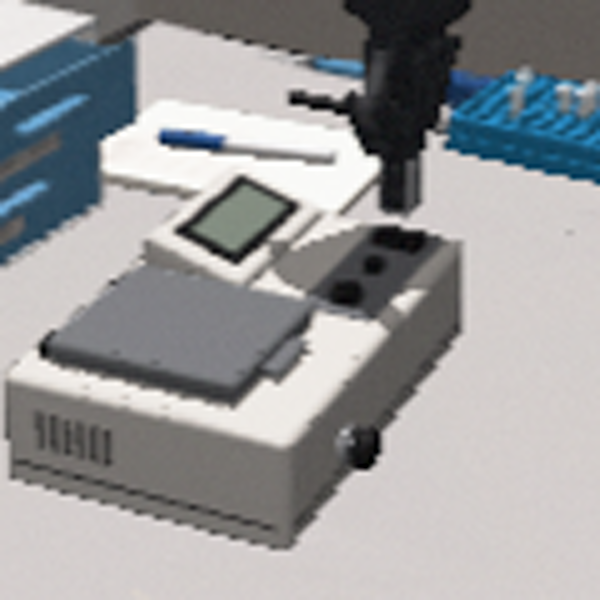

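The rod is in, with the knob at (362, 447), and the lid is shut. The tip at (400, 210) is over the oblong key at (398, 237).

```bash
python3 -m creep '[[[0,0,-0.2,0,0,0],[0,0,-0.4,0,0,0],[0,0,-0.48,0,0,0],[0,0,-0.53,0,0,0],[0,0,-0.58,0,0,0],[0,0,-0.6,0,0,0],[0,0,-0.6,0,0,0]]]'>/dev/null; python3 f.py
python3 -m creep '[[[0,0,-0.03,0,0,0],[0,0,-0.04,0,0,0],[0,0,-0.04,0,0,0]]]'>/dev/null;python3 f.py
python3 -m creep '[[[0,0,-0.03,0,0,0],[0,0,-0.03,0,0,0]]]'>/dev/null;python3 f.py
```

```text
F [-2.5   1.04  3.18] [586.48 -82.68 153.  ] 15.6333
F [-2.02  1.15  3.47] [586.54 -82.73 151.91] 16.1333
F [-3.43  1.54  7.7 ] [586.55 -82.72 151.62] 16.55
```

Bottomed at 7.7 N. I'll raise the arm and check the final state.

```bash
python3 -m creep '[[[0,0,0.2,0,0,0],[0,0,0.8,0,0,0],[0,0,2,0,0,0],[-1,-1,3,0,0,0],[-2,-2,4,0,0,0],[-3,-3.5,5,0,0,0],[-4,-5,5,0,0,0],[-5,-6,5,0,0,0],[-5,-7,5,0,0,0],[-5,-7,5,0,0,0],[-5,-7,5,0,0,0]]]'
python3 - <<'E'
from h import *
c=cam('side');t=cam('top')
A=cv2.resize(c['image'][170:270,200:310,::-1],(440,400),interpolation=cv2.INTER_CUBIC)
B=cv2.resize(t['image'][140:240,215:305,::-1],(360,400),interpolation=cv2.INTER_CUBIC)
cv2.imwrite('pics/k.png',np.hstack([A,B]))
E
```

```text
time_s: 17.47
eef_pos: [461.0, -259.0, 276.0]
ee_rot: [0.0, 0.999, 0.041, 0.0]
force: [-0.4, 1.0, 0.0]
grip_width: -0.001
grip_force: 0.0
```

View pics/k.png

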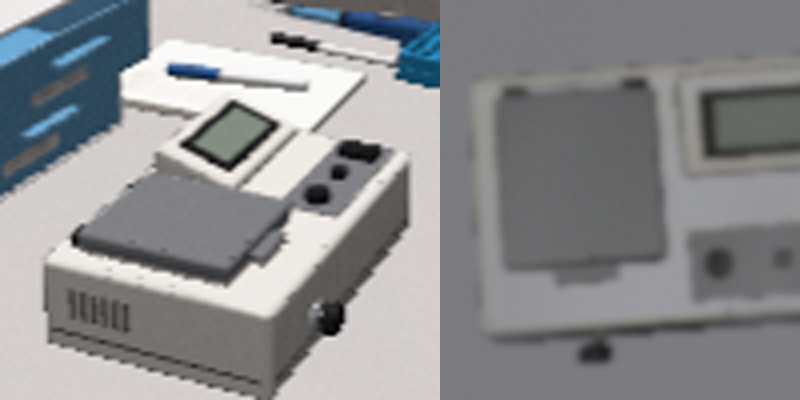

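The lid is shut, the knob is in at (328, 316), all the keys are up, and the arm is clear.

```bash
python3 -c "
from rig import ctrl
print(ctrl.finish_job())"
```

```text
the job is handed in; nothing more can be done
None
```

The job is handed in at about 17.5 s on the robot's clock: lid shut, round key tapped, rod pushed to its stop, oblong key tapped, in that order; the last pictures show the lid shut, rod in, keys up, the photometer unmoved and the arm clear, though the cuvettes can't be seen under the lid.

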